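Guard the power box terminals and plug in the tester

TASK

Fit the flat metal guard plate on the grey power box: set its two keyholes down over the two screw heads and slide it along until the screws meet the ends of the narrow slots, so that the plate's window stands over the box's end terminal. Then take the tester out of its wooden rest, push its probe through the window fully home into that terminal, and leave it standing there by itself. Leave the mug, the jar and the screwdriver where they are.

Things in the scene. Friction and masses are not known exactly. Their poses are not given: they have to be found in the camera images.
- power_box: Grey power box fixed to the table, 250 (x) x 120 (y) x 60 (z) mm; origin at the centre of its underside. On the middle line (y = 0) of its flat top: end terminal at x = -70 mm, screw at x = -42, second terminal (the plate will cover it) at x = 10, screw at x = 42. Terminals: brass-collared 8 mm round holes, 30 mm deep, flush. A display and rocker switch mark its +x end
- terminal (a point): Centre of the mouth of the end terminal (8 mm hole, 30 mm deep, straight down, small chamfer), at x = -70, y = 0, z = 60 mm in the power box's frame. Axes as the box's
- screw (a point): The screw next to the end terminal, on the box top: x = -42, y = 0, z = 60 mm in the box's frame; axes as the box's. Both screws are fixed, upright and alike: neck 5 mm diameter, 6 mm gap between the box top and the underside of the head, head 13 mm diameter and 4 mm thick (its top 10 mm above the box top)
- guard: Loose aluminium guard plate, 120 g, flat on the table, 4 mm thick, x from -86 to 80 mm, y from -28 to 28; origin on its underside. On the line y = 0: a 14 mm window at x = -70; two keyholes, each an 18 mm opening (centres x = -26 and 58) with a 9 mm wide slot running on towards -x and ending at x = -44.5 and 39.5. A black grip block stands on top
- grip (a point): Centre of the top of the guard plate's grip block: x = 10, y = 0, z = 36 mm in the plate's frame; axes as the plate's. The block is 36 (x) x 12 (y) mm and rises 32 mm above the plate's upper face
- window (a point): Centre of the plate's 14 mm window at the underside (x = -70, y = 0, z = 0 in the plate's frame). With x axes of plate and box alike, the plate drops over the heads when its origin is at x = -16 mm in the box's frame; it then slides 16 mm along +x until the slot ends meet the screws, plate origin at (0, 0, 60 mm) in the box's frame. About 2 mm play each way
- tester: Plug-in tester, 45 g, a straight stick 100 mm long; origin at the probe's tip, z up along the stick. Steel probe 6 mm diameter from z = 0 to 26 mm, flange 24 mm diameter to z = 30, black round handle 16 mm diameter to z = 100. It starts upright in the wooden rest, flange on the rest's top. Home in the terminal, its flange lies on the guard plate, tip 22 mm below the box top
- screwdriver: Screwdriver lying on the table beyond the power box; origin at its underside. Not to be moved
- rest: Wooden block fixed to the table, 70 x 70 x 35 mm, origin at the centre of its underside, with a 10 mm hole, 30 mm deep, in the centre of its top that holds the tester upright
- mug: White mug, 80 mm across and 85 mm tall, with a handle at its +y side; origin at the centre of its underside. Not to be moved
- jar: Glass jar with a steel lid, 70 mm diameter, 90 mm tall; origin at the centre of its underside. Not to be moved
Things that resemble listed ones, but are neither listed nor needed, are in the scene too. What is meant by the guard is not pink, and is the smaller of those in its own colour. Of the things that look like the tester, the smaller one is meant.

How it is judged:
On the way, in this order (a step that is already met when the one before it is completed fails the run):
1. the guard plate lies on the box under both screw heads, slid along to the ends of its slots (horizontal distance between window and terminal below 0.0045 m and horizontal distance between guard and power_box below 0.006 m and z of window in the frame of terminal below 0.003 m), for 0.2 s.
2. the probe is home in the end terminal through the window (horizontal distance between tester and terminal below 0.004 m and z of tester in the frame of terminal below -0.018 m), for 0.2 s.
At the end, for the whole second after the job is handed in: Plate flat on the box (under 3 mm gap) beneath both screw heads, its window within 4.5 mm of the end terminal's centre, its origin within 6 mm of the box's middle; tester in that terminal, tip at least 18 mm below the box top and within 4 mm of its axis, tilt under 0.12 rad, both at rest (all of step 1 and all of step 2 and angle between tester's own z axis and vertical below 0.12 rad and linear speed of each of tester, guard below 0.02 m/s); the robot touches nothing.
It fails at once if the mug is moved more than 25 mm (distance of mug from where it was at the start of the episode above 0.025 m).
It fails at once if the jar is moved more than 25 mm (distance of jar from where it was at the start of the episode above 0.025 m).
It fails at once if the screwdriver is moved more than 25 mm (distance of screwdriver from where it was at the start of the episode above 0.025 m).
It also fails if it takes over 72 s, if anything falls off the work surface, if the arm or the gripper's body presses on something with over 40 N, if the wrist force passes 120 N, or if a joint passes its speed limit or range.

ROBOT

A 6-joint arm with a two-finger parallel gripper is mounted at the origin on the work surface. World frame = base frame: x ahead of the robot, y to its left, z up, the work surface at z = 0. Lengths are in m, angles in rad, forces in N, time in s.
With the tool pointing down it reaches from about 0.4 to 0.825 m from the base axis. Payload 7 kg.
Tool frame: the origin (TCP) lies on the centre line of the jaws, within the pads' length; the fingertips stand 14 mm ahead of it and the grasp point (between the pads) lies 5 mm behind it; z points along the fingers, y is the line along which they close (so a half turn about z gives the same grasp; the last joint's range is limited). The gripper opens to 88 mm and grips with 3 to 60 N. Pads are 19 mm wide; open, the fingers measure 130 mm over their backs; the gripper's body (78 mm by 193 mm) begins 47 mm behind the grasp point.
Start: joints at [-1.003, 0.359, 0.012, 0, -1.224, -0.288], TCP at [0.186, -0.649, 0.241] pointing down, gripper open.
Joint ranges: [-3.07, 3.07], [-1.43, 2.12], [-1.02, 1.25], [-3.03, 1.67], [-3.05, -0], [-3.03, 3.03]. Speed limits (rad/s): [2.39, 2.39, 3.01, 3.14, 3.14, 3.14].

INTERFACE

Orientations are given as a rotation vector (axis times angle).
In Python, from cell import readout, get_image, workorder gives the robot as it stands.
- The arm moves only by the shell command python3 -m jog 'ROWS' [OPENING] [FORCE]. ROWS is JSON, one flat list of numbers, 4 for each row, row after row: the shift along the tool's x, y, z in m, then the turn about the tool's z in rad. A call has 1 to 10 rows; each row is the pose to reach, as a shift and turn from the pose commanded when the call began, along the tool's axes at that moment; what a row does not reach only later rows make up. A row lasts 1/8 s, in which the tool goes at most 62.5 mm and 10.7 degrees, less where a joint would pass 70% of its speed; a pose out of reach is approached as far as the arm can. A call with a gripper value outside its range is refused whole. OPENING is the closure, from 0 (fully open) to 1 (shut), set as the call begins (- or left out, the last holds). The fingers move at their own pace and stop on an object; FORCE is the grip in N (left out, the last holds). Time passes only in rows, so rows that repeat a pose let the fingers close. It gives the time, the measured TCP pose, the force, the opening and the grip force at its end, in the units of the state.
- readout.sense(): the state, without advancing time (a new reading comes with each control period).
- get_image(name): name is "side" or "top"; returns a dict with "image" (400x640x3 uint8, red, green, blue), "range_z" (400x640 float32, m along the optical axis (not along the pixel's ray), 0 where there is no reading), "fx", "fy", "cx", "cy" (pixels), "dist" ([k1, k2, p1, p2, k3] as OpenCV has them; the pictures are not rectified), "camera_from_world" (4x4, takes a point from world to camera coordinates). Camera axes: x right, y down, z forward; pixel columns grow to the right and rows downward; lengths in m; the calibration is good to about 2 mm. A picture is of the moment at which its call begins.
- workorder.sign_off(): hands the job in; it is judged then, once.
The state is a dict: "time": time; "joint_pos": joint angles; "joint_vel": joint speeds; "joint_torque": joint torques, N m; "ee_pos": TCP position; "orientation": TCP orientation; "wrist_force": force on the tool from outside, world axes, zero at the start; "moment": the same for the moment, N m; "grip_width": finger opening in m; "grasp_force": force on a finger pad.
Only numpy, scipy, OpenCV 4.12 (cv2) and the standard library are available. Lean on these libraries where they do the work, as an engineer would, in place of code of your own. Each camera call takes 0.05 s, during which the arm holds its last target. There are 200 camera calls.

## Working session

There is one attempt and no reset: what is moved stays moved. The work goes in short steps, Python scripts to look and compute and a shell command to move; the robot and the scene stay as the last step left them, time stands still between calls to the robot, and variables do not carry over. Pictures are saved under pics/ and viewed, at most 10 in all, crops included, and the job is handed in when it is done.

```bash
ls; mkdir -p pics; cat > h.py <<'E'
import numpy as np,cv2
from cell import readout,get_image
def KD(d): return np.array([[d['fx'],0,d['cx']],[0,d['fy'],d['cy']],[0,0,1.]]),np.array(d['dist'],float)
def ray(d,px):
    K,D=KD(d); p=cv2.undistortPoints(np.array(px,float).reshape(-1,1,2),K,D).reshape(-1,2)
    T=np.linalg.inv(np.array(d['camera_from_world'])); return T[:3,3],np.c_[p,np.ones(len(p))]@T[:3,:3].T
def plane(d,px,z):
    o,r=ray(d,px); return o+r*((z-o[2])/r[:,2])[:,None]
def cloud(d):
    h,w=d['range_z'].shape; u,v=np.meshgrid(np.arange(w),np.arange(h))
    o,r=ray(d,np.c_[u.ravel(),v.ravel()]); return (o+r*d['range_z'].reshape(-1,1)).reshape(h,w,3)
def proj(d,P):
    K,D=KD(d); T=np.array(d['camera_from_world']); return cv2.projectPoints(np.array(P,float).reshape(-1,1,3),cv2.Rodrigues(T[:3,:3])[0],T[:3,3],K,D)[0].reshape(-1,2)
def save(d,n): cv2.imwrite('pics/'+n,d['image'][:,:,::-1])
E
python3 - <<'E'
from h import *
import pickle
for n in('top','side'):
    d=get_image(n); save(d,n+'0.png'); pickle.dump(d,open(n+'0.pkl','wb'))
    T=np.linalg.inv(np.array(d['camera_from_world'])); print(n,T.round(3).tolist(),d['fx'])
s=readout.sense(); print(s['time'],s['ee_pos'],s['orientation'],s['grip_width'])
E
```

```text
pics
top [[-0.03, -0.994, 0.104, 0.38], [-1.0, 0.029, -0.004, 0.025], [0.001, -0.104, -0.995, 1.51], [0.0, 0.0, 0.0, 1.0]] 435.05932795718985
side [[0.822, -0.277, 0.497, -0.025], [-0.569, -0.438, 0.696, -0.734], [0.025, -0.855, -0.518, 0.634], [0.0, 0.0, 0.0, 1.0]] 396.94594640347685
0.1 [ 0.18628055 -0.64835297  0.23972513] [ 4.37877675e-01 -3.11059414e+00 -2.29139382e-03] 0.08736734483469957
```

View pics/top0.png

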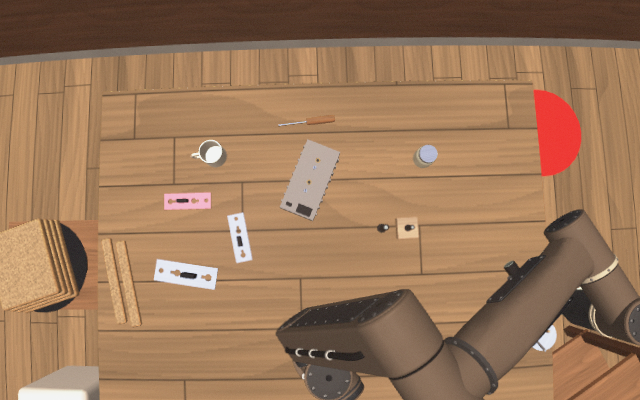

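View pics/side0.png

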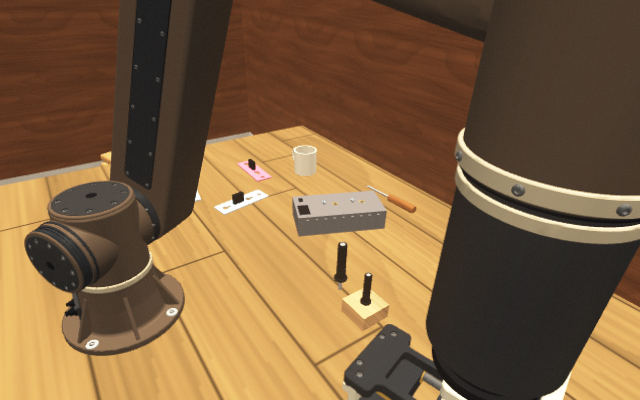

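The top view shows the small white guard at (239,238), a larger white one at (186,274), and a pink one at (187,201). The box is at (310,180) with its display end at (298,211), and the tester stands in the rest at (407,228) with a larger lookalike at (383,228). The side view shows both testers at (367,290) and (342,262).

```bash
python3 - <<'E'
from h import *
import pickle
d=pickle.load(open('top0.pkl','rb')); im=d['image']; C=cloud(d)
c=cv2.resize(im[130:270,220:350],None,fx=4.2,fy=4.2,interpolation=cv2.INTER_CUBIC)
c2=cv2.resize(im[210:245,365:425],None,fx=4,fy=4,interpolation=cv2.INTER_CUBIC)
o=np.zeros((588,800,3),np.uint8); o[:,:546]=c[:588]; o[:140,555:795]=c2
cv2.imwrite('pics/crop1.png',o[:,:,::-1])
for n,p in dict(plate=(247,254),plate2=(232,222),box=(318,190),rest=(400,235),table=(350,230),grip=(240,242),tester=(407,227)).items(): print(n,im[p[1],p[0]],C[p[1],p[0]].round(3))
hsv=cv2.cvtColor(im,cv2.COLOR_RGB2HSV)
def rect(mask,z,n):
    cs,_=cv2.findContours(mask.astype(np.uint8),cv2.RETR_EXTERNAL,cv2.CHAIN_APPROX_NONE)
    k=max(cs,key=cv2.contourArea); P=plane(d,k.reshape(-1,2),z)[:,:2]
    (cx,cy),(w,h),a=cv2.minAreaRect((P*1000).astype(np.float32)); print(n,len(k),round(cx,1),round(cy,1),round(w,1),round(h,1),round(a,2))
roi=np.zeros(im.shape[:2],bool); roi[205:270,222:258]=1
rect(roi&(hsv[...,1]<60)&(hsv[...,2]>140),.004,'guard')
roi[:]=0; roi[132:228,270:350]=1
rect(roi&(abs(C[...,2]-.06)<.012)&(hsv[...,1]<70),.06,'box')
roi[:]=0; roi[212:243,393:422]=1
rect(roi&(C[...,2]>.025)&(C[...,2]<.045),.035,'rest')
E
```

```text
plate [226 229 239] [0.341 0.26  0.01 ]
plate2 [229 233 241] [0.452 0.311 0.006]
box [188 171 163] [0.548 0.01  0.064]
rest [227 195 154] [ 0.39  -0.264  0.035]
table [180 138  99] [ 0.413 -0.097  0.002]
grip [62 54 53] [0.383 0.279 0.035]
tester [56 44 35] [ 0.416 -0.284  0.058]
guard 125 399.4 286.4 168.9 60.2 10.09
box 218 586.3 36.7 128.7 250.6 66.42
rest 76 413.6 -288.7 70.1 69.5 1.33
```

View pics/crop1.png

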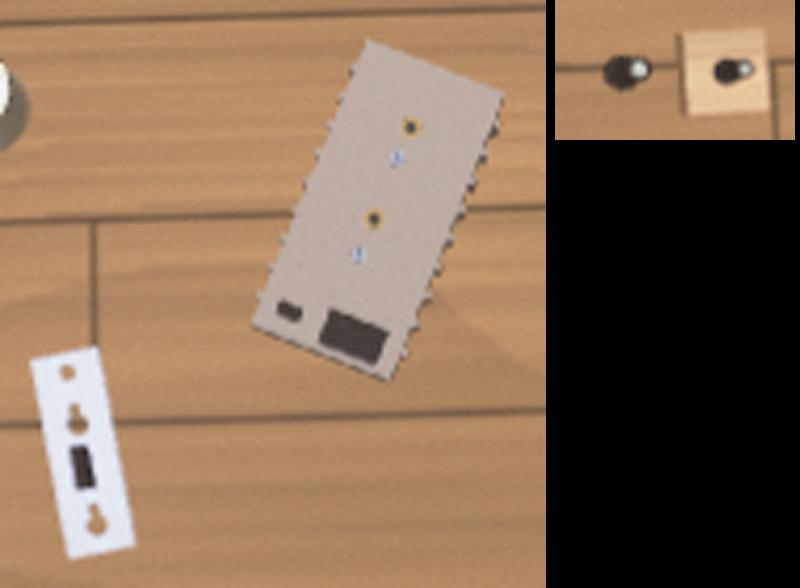

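The crop shows the end terminal at about (318,160), the screws at (315,167) and (305,191), and the display end towards -x world. The guard's window is at (236,219), with the slots running towards it. I'll refine these points and cross-check them in the side view.

```bash
cat > m.py <<'E'
from h import *
import pickle
from scipy.spatial.transform import Rotation as R
d=pickle.load(open('top0.pkl','rb')); s=pickle.load(open('side0.pkl','rb'))
def cen(d,p,r,f):
    x,y=map(int,np.round(p)); w=d['image'][y-r:y+r+1,x-r:x+r+1].astype(float); W=np.clip(f(w),0,None)
    v,u=np.mgrid[y-r:y+r+1,x-r:x+r+1]; return (u*W).sum()/W.sum(),(v*W).sum()/W.sum()
dev=lambda t:(lambda w:np.clip(np.abs(w-np.median(w.reshape(-1,3),axis=0)).sum(2)-t,0,None))
def fit(local,world):  # 2D rigid
    a,b=local.mean(0),world.mean(0); A,B=local-a,world-b
    th=np.arctan2((A[:,0]*B[:,1]-A[:,1]*B[:,0]).sum(),(A*B).sum()); c,sn=np.cos(th),np.sin(th); M=np.array([[c,-sn],[sn,c]])
    t=b-M@a; return t,th,M
L=np.array([[-70,0],[10,0],[-42,0],[42,0]])/1000
z=[.06,.06,.07,.07]
def boxfit(d,px,r):
    W=[]
    for p,zz in zip(px,z):
        c=cen(d,p,r,dev(40)); W.append(plane(d,[c],zz)[0,:2])
    W=np.array(W); t,th,M=fit(L,W); print('box',(t*1e3).round(1),np.degrees(th).round(2),'res',((W-(L@M.T+t))*1e3).round(1).tolist()); return t,th,M
if __name__=='__main__':
    t,th,M=boxfit(d,[(317.9,160.2),(309,181.9),(314.8,167.4),(305.2,190.7)],3)
    P=np.c_[L@M.T+t,z]; print('side px',proj(s,P).round(1).tolist())
    g=np.array([.3994,.2864]); a=np.radians(190.09); g0=g+.003*np.array([np.cos(a),np.sin(a)])
    ax=np.array([np.cos(a),np.sin(a)]); print('guard origin',g0)
    # window/keyholes
    w=[plane(d,[cen(d,p,3,dev(60))],.002)[0,:2] for p in [(236,218.6)]]; print('window',w, 'exp',g0-.07*ax)
    grip=g0+.01*ax; print('grip',grip,'px top',proj(d,[[*grip,.036]]),'side',proj(s,[[*grip,.036],[*(g0-.07*ax),.0]]))
    print('tester side',proj(s,[[.4136,-.2887,.105],[.4136,-.2887,.035]]),'top',proj(d,[[.4136,-.2887,.105]]))
    c=cv2.resize(s['image'][180:240,285:395],None,fx=5,fy=5,interpolation=cv2.INTER_CUBIC); c2=cv2.resize(s['image'][180:220,205:275],None,fx=5,fy=5,interpolation=cv2.INTER_CUBIC)
    o=np.zeros((500,550,3),np.uint8); o[:300]=c; o[300:,:350]=c2; cv2.imwrite('pics/crop2.png',o[:,:,::-1])
E
python3 m.py
```

```text
box [587.1  37. ] 157.02 res [[0.0, -0.5], [-0.0, -0.2], [-0.6, 1.0], [0.6, -0.3]]
side px [[361.8, 201.6], [334.9, 203.9], [352.7, 199.4], [324.1, 201.7]]
guard origin [0.3964464  0.28587442]
window [array([0.46533302, 0.29885229])] exp [0.46536376 0.29813806]
grip [0.38660106 0.28412247] px top [[238.44651387 240.84000249]] side [[237.72537343 193.52439955]
 [259.2957104  195.21713082]]
tester side [[367.4441858  276.61711263]
 [364.61851446 302.11466729]] top [[411.447017   227.17137488]]
```

View pics/crop2.png

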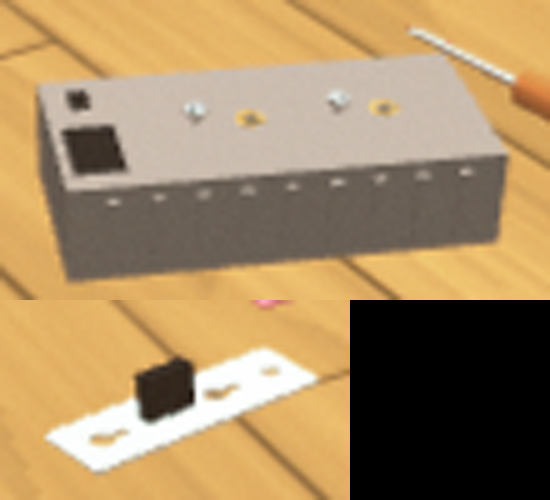

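The side view agrees: terminal (361.8,201.4) and screws (352.8,199.6) and (324,202) match the projections. Now I'll work out the first moves.

```bash
cat > go.py <<'E'
import sys,numpy as np
from scipy.spatial.transform import Rotation as R
from cell import readout
s=readout.sense(); M=R.from_rotvec(s['orientation']).as_matrix(); p=np.array(s['ee_pos'])
yaw=np.degrees(np.arctan2(M[1,0],M[0,0]))
print('t',round(s['time'],2),'p',(p*1e3).round(1),'yaw',yaw.round(2),'tilt',np.degrees(np.arccos(-M[2,2])).round(2),'F',np.round(s['wrist_force'],1),'w',round(s['grip_width'],4),'gf',np.round(s['grasp_force'],1),'j',np.round(s['joint_pos'],2))
a=[float(v) for v in sys.argv[1:]]
for i in range(0,len(a),4):
    x,y,z,w=a[i:i+4]; dy=(yaw-w+180)%360-180
    print((M.T@(np.array([x,y,z])-p)).round(4),np.radians(dy).round(3))
E
python3 go.py .5 -.3 .25 190.1 .5 .1 .25 190.1 .3866 .2841 .12 190.1 .3866 .2841 .022 190.1
```

```text
t 0.1 p [ 186.3 -648.4  239.7] yaw -163.97 tilt 0.09 F [-0.8  0.4 -1. ] w 0.0874 gf 0.0 j [-1.    0.36  0.01 -0.   -1.22 -0.29]
[-0.3977  0.2482 -0.01  ] 0.103
[-0.5081  0.6327 -0.0094] 0.103
[-0.45    0.8407  0.1209] 0.103
[-0.45    0.8406  0.2189] 0.103
```

```bash
python3 -m jog '[-0.4,0.25,-0.01,0.1, -0.4,0.25,-0.01,0.1, -0.4,0.25,-0.01,0.1, -0.4,0.25,-0.01,0.1, -0.4,0.25,-0.01,0.1, -0.4,0.25,-0.01,0.1, -0.4,0.25,-0.01,0.1, -0.45,0.45,-0.01,0.1, -0.45,0.45,-0.01,0.1, -0.5,0.63,-0.01,0.1]' 0; python3 go.py .5 .1 .25 190.1 .3866 .2841 .12 190.1
```

```text
time: 1.35
ee_pos: [0.4883, -0.1343, 0.25]
orientation: [0.282, -3.128, -0.0]
wrist_force: [2.2, -0.0, -0.9]
grip_width: 0.0874
grasp_force: 0.0
t 1.35 p [ 488.3 -134.3  250. ] yaw -169.7 tilt 0.03 F [ 2.2 -0.  -0.9] w 0.0874 gf 0.0 j [ 0.12  0.07 -0.34 -0.   -1.16 -1.51]
[-0.0534  0.2284 -0.    ] 0.003
[0.0252 0.4298 0.13  ] 0.003
```

```bash
python3 -m jog '[-0.05,0.23,0,0, -0.05,0.23,0,0, -0.05,0.23,0,0, 0.025,0.43,0.05,0, 0.025,0.43,0.1,0, 0.025,0.43,0.13,0, 0.025,0.43,0.13,0, 0.025,0.43,0.13,0,0.025,0.43,0.13,0,0.025,0.43,0.13,0]' 0; python3 go.py .3866 .2841 .022 190.1; python3 - <<'E'
from h import *
d=get_image('side'); cv2.imwrite('pics/s1.png',cv2.resize(d['image'][120:240,160:320],None,fx=4,fy=4)[:,:,::-1])
E
```

```text
time: 2.6
ee_pos: [0.387, 0.2822, 0.1203]
orientation: [0.283, -3.129, 0.001]
wrist_force: [-0.4, -0.1, 0.2]
grip_width: 0.0878
grasp_force: 0.0
t 2.6 p [387.  282.2 120.3] yaw -169.66 tilt 0.03 F [-0.4 -0.1  0.2] w 0.0878 gf 0.0 j [ 1.04  0.16 -0.57  0.   -0.84 -2.43]
[0.     0.002  0.0983] 0.004
```

View pics/s1.png

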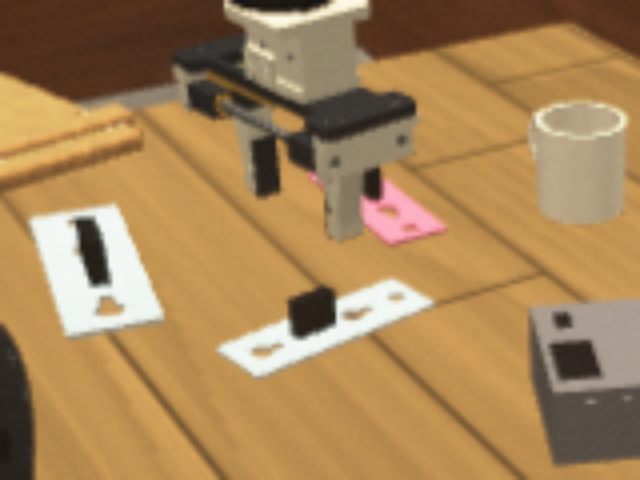

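The gripper is open above the guard's grip block at (310,310) in the crop, and its fingers straddle the block. Now I'll descend and grasp.

```bash
python3 -m jog '[0,0.002,0.05,0.004, 0,0.002,0.09,0.004, 0,0.002,0.098,0.004, 0,0.002,0.098,0.004]' 0 && python3 -m jog '[0,0,0,0, 0,0,0,0, 0,0,0,0, 0,0,0,0, 0,0,0,0, 0,0,0,0, 0,0,0,0, 0,0,0,0]' 1 30; python3 go.py
```

```text
time: 3.15
ee_pos: [0.3873, 0.2842, 0.023]
orientation: [-0.275, 3.129, 0.0]
wrist_force: [0.5, 0.7, 0.3]
grip_width: 0.0873
grasp_force: 0.0
time: 4.15
ee_pos: [0.3867, 0.2843, 0.0223]
orientation: [0.276, -3.129, 0.0]
wrist_force: [-0.4, 0.5, -0.5]
grip_width: 0.013
grasp_force: 0.4
t 4.15 p [386.7 284.3  22.3] yaw -169.93 tilt 0.0 F [-0.4  0.5 -0.5] w 0.013 gf 0.4 j [ 1.05  0.31 -0.67 -0.   -0.59 -2.44]
```

```bash
python3 -m jog '[0,0,0,0, 0,0,0,0, 0,0,0,0, 0,0,-0.02,0, 0,0,-0.06,0, 0,0,-0.12,0, 0,0,-0.12,0]' 1 30; python3 go.py .5926 .0347 .142 157.0
```

```text
time: 5.03
ee_pos: [0.3884, 0.2864, 0.1467]
orientation: [-0.276, 3.124, 0.01]
wrist_force: [-1.0, 0.0, -1.7]
grip_width: 0.0118
grasp_force: 30.0
t 5.03 p [388.4 286.4 146.7] yaw -169.89 tilt 0.49 F [-1.   0.  -1.7] w 0.0118 gf 30.0 j [ 1.05  0.12 -0.54  0.   -0.9  -2.44]
[-0.1569 -0.2837  0.004 ] 0.578
```

```bash
python3 -m jog '[-0.157,-0.283,0,0.578, -0.157,-0.283,0,0.578, -0.157,-0.283,0,0.578, -0.157,-0.283,0,0.578, -0.157,-0.283,0,0.578, -0.157,-0.283,0,0.578, -0.157,-0.283,0,0.578, -0.157,-0.283,0,0.578, -0.157,-0.283,0,0.578, -0.157,-0.283,0,0.578]'; python3 go.py .5926 .0347 .11 157.0;  python3 - <<'E'
from h import *
import pickle
for n in ('side','top'):
    d=get_image(n); pickle.dump(d,open(n+'2.pkl','wb'))
    if n=='side': a=cv2.resize(d['image'][130:250,270:410],None,fx=5,fy=5)
    else: b=d['image']
cv2.imwrite('pics/s2.png',a[:,:,::-1])
E
```

```text
time: 6.28
ee_pos: [0.5905, 0.034, 0.1426]
orientation: [0.625, 3.078, 0.001]
wrist_force: [0.7, -0.2, -1.1]
grip_width: 0.0114
grasp_force: 30.0
t 6.28 p [590.5  34.  142.6] yaw 157.04 tilt 0.03 F [ 0.7 -0.2 -1.1] w 0.0114 gf 30.0 j [ 0.39  0.3  -0.31 -0.   -0.96 -2.36]
[-0.0017  0.0014  0.0326] 0.001
```

View pics/s2.png

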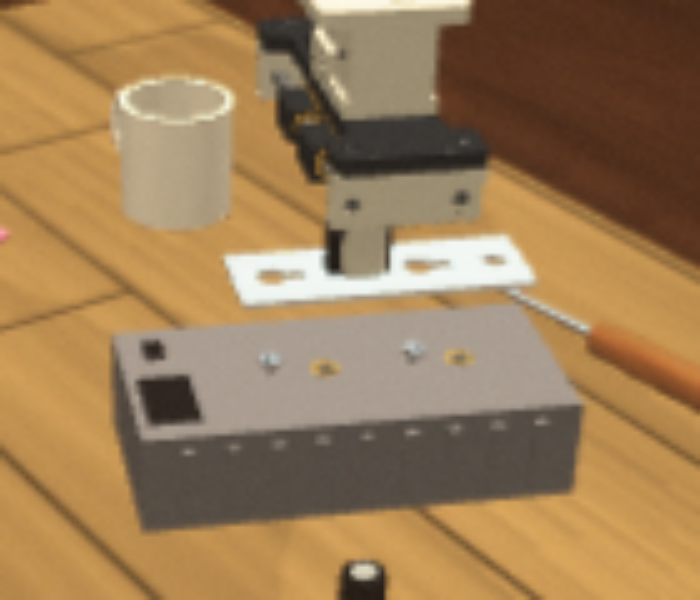

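The plate is held level above the box. Its window is at about (369,182), and the keyholes at (355,183) and (326,185) line up with the screw row. I'll measure the plate in the hand.

```bash
cat > plate.py <<'E'
import sys,pickle
from m import *
def measure(s,zb,roi,c0,yaw0):
    im=s['image'].astype(int); m=np.zeros(im.shape[:2],np.uint8); x0,x1,y0,y1=roi
    sub=im[y0:y1,x0:x1]; m[y0:y1,x0:x1]=(sub[...,2]>195)&(sub[...,2]>=sub[...,0]-6)
    n,lab,st,ce=cv2.connectedComponentsWithStats(m); k=1+np.argmax(st[1:,4]); mm=(lab==k).astype(np.uint8)
    cs,hi=cv2.findContours(mm,cv2.RETR_CCOMP,cv2.CHAIN_APPROX_NONE)
    big=max(cs,key=cv2.contourArea); P=plane(s,big.reshape(-1,2),zb+.004)[:,:2]
    r=cv2.minAreaRect((P*1000).astype(np.float32)); print('rect',np.round(r[0],1),np.round(r[1],1),round(r[2],2))
    # window by darkness near prediction
    return mm
def feats(s,zb,o,yaw):
    a=np.radians(yaw); ax=np.array([np.cos(a),np.sin(a)]); o=np.array(o)
    for n,x in (('window',-.07),('key1',-.0305),('key2',.0535)):
        q=proj(s,[[*(o+x*ax),zb+.004]])[0]; print(n,q.round(1))
    q=proj(s,[[*(o-.07*ax),zb+.004]])[0]
    x,y=map(int,np.round(q)); w=s['image'][y-4:y+5,x-5:x+6].astype(float)
    W=np.clip(235-w[...,2],0,None); W[W<25]=0; W[0]=W[-1]=0
    v,u=np.mgrid[y-4:y+5,x-5:x+6]; c=((u*W).sum()/W.sum(),(v*W).sum()/W.sum())
    wp=plane(s,[c],zb+.003)[0,:2]; print('window meas',np.round(c,1),(wp*1e3).round(1),'-> err plate frame mm',(np.array([ax,[-ax[1],ax[0]]])@(wp-(o-.07*ax))*1e3).round(1))
    print(W.astype(int))
if __name__=='__main__':
    s=pickle.load(open('side2.pkl','rb')); zb=.1206; yaw=157.04; a=np.radians(yaw); o=np.array([.5905,.034])-.01*np.array([np.cos(a),np.sin(a)]); print(o)
    measure(s,zb,(305,385,170,196),o,yaw); feats(s,zb,o,yaw)
E
python3 plate.py
```

```text
[0.59970777 0.03009912]
rect [601.3  29. ] [ 52.8 163.9] 67.09
window [368.6 181.6]
key1 [355.1 182.6]
key2 [325.8 184.8]
window meas [370.4 180.8] [673.2   5.3] -> err plate frame mm [-7.4 -5.8]
[[  0   0   0   0   0   0   0   0   0   0   0]
 [  0   0   0   0   0   0   0   0   0  96 144]
 [  0   0   0   0   0   0   0   0   0   0 110]
 [  0   0   0  86 106  77  46   0   0   0  65]
 [  0   0   0  73 108 109  85   0   0   0   0]
 [  0   0   0   0   0   0   0   0   0   0   0]
 [  0   0   0   0   0   0   0   0   0   0   0]
 [  0   0   0   0   0   0   0   0   0   0   0]
 [  0   0   0   0   0   0   0   0   0   0   0]]
```

The window sits within 0.3 px of the prediction, so the plate is held as computed. Now I'll fine-position it and lower to just above the screw heads.

```bash
python3 -m jog '[-0.0015,0.0013,0.02,0, -0.0015,0.0013,0.044,0, -0.0015,0.0013,0.044,0, -0.0015,0.0013,0.044,0]'; python3 go.py .5926 .0347 .083 157.0
```

```text
time: 6.88
ee_pos: [0.5932, 0.0339, 0.0991]
orientation: [0.627, 3.078, 0.0]
wrist_force: [0.5, -1.2, -1.2]
grip_width: 0.0118
grasp_force: 30.0
t 6.88 p [593.2  33.9  99.1] yaw 156.98 tilt 0.05 F [ 0.5 -1.2 -1.2] w 0.0118 gf 30.0 j [ 0.39  0.35 -0.35  0.   -0.87 -2.36]
[0.0008 0.0005 0.0161] -0.0
```

```bash
python3 -m jog '[0.0005,0.0003,0.003,0, 0.0005,0.0003,0.006,0, 0.0005,0.0003,0.008,0, 0.0005,0.0003,0.01,0,  0.0005,0.0003,0.01,0]'; python3 go.py .5926 .0347 .083 157.0
```

```text
time: 7.5
ee_pos: [0.5923, 0.0342, 0.0881]
orientation: [-0.628, -3.078, 0.0]
wrist_force: [0.2, 1.0, -1.5]
grip_width: 0.0118
grasp_force: 30.0
t 7.5 p [592.3  34.2  88.1] yaw 156.96 tilt 0.01 F [ 0.2  1.  -1.5] w 0.0118 gf 30.0 j [ 0.39  0.37 -0.36 -0.   -0.84 -2.36]
[-0.0001  0.0006  0.0051] -0.001
```

```bash
python3 -m jog '[0,0.0003,0.002,0, 0,0.0003,0.003,0, 0,0.0003,0.004,0, 0,0.0003,0.005,0,  0,0.0003,0.005,0]'; python3 go.py .5926 .0347 .0823 157.0
```

```text
time: 8.12
ee_pos: [0.5924, 0.0344, 0.0832]
orientation: [-0.628, -3.078, 0.0]
wrist_force: [-0.3, 0.7, -1.9]
grip_width: 0.0119
grasp_force: 30.0
t 8.12 p [592.4  34.4  83.2] yaw 156.96 tilt 0.01 F [-0.3  0.7 -1.9] w 0.0119 gf 30.0 j [ 0.39  0.37 -0.37 -0.   -0.83 -2.36]
[-0.0001  0.0003  0.0009] -0.001
```

```bash
python3 -m jog '[0,0.0002,0.0006,0, 0.003,0.0002,0.0006,0, 0.006,0.0002,0.0006,0, 0.009,0.0002,0.0006,0, 0.012,0.0002,0.0006,0, 0.014,0.0002,0.0006,0, 0.014,0.0002,0.0006,0]'; python3 go.py .5779 .0409 .0823 157.0
```

```text
time: 9.0
ee_pos: [0.5795, 0.0402, 0.0828]
orientation: [0.627, 3.078, 0.0]
wrist_force: [-0.2, 0.5, -1.1]
grip_width: 0.0119
grasp_force: 30.0
t 9.0 p [579.5  40.2  82.8] yaw 156.96 tilt 0.01 F [-0.2  0.5 -1.1] w 0.0119 gf 30.0 j [ 0.41  0.36 -0.4  -0.   -0.82 -2.38]
[ 0.0018 -0.      0.0005] -0.001
```

```bash
python3 -m jog '[0.001,0,0.0003,0, 0.002,0,0.0003,0, 0.002,0,0.0003,0]'; python3 -m jog '[0.001,0,0,0, 0.001,0,0,0]';python3 go.py .5779 .0409 .0823 157.0;  python3 - <<'E'
from h import *
import pickle
d=get_image('side'); pickle.dump(d,open('side3.pkl','wb'))
cv2.imwrite('pics/s3.png',cv2.resize(d['image'][160:240,280:400],None,fx=6,fy=6)[:,:,::-1])
E
```

```text
time: 9.38
ee_pos: [0.5778, 0.0409, 0.0824]
orientation: [0.628, 3.078, 0.0]
wrist_force: [0.4, 0.4, -1.9]
grip_width: 0.0117
grasp_force: 30.0
time: 9.62
ee_pos: [0.5775, 0.0411, 0.0825]
orientation: [0.627, 3.077, 0.0]
wrist_force: [2.7, -2.6, -3.1]
grip_width: 0.0117
grasp_force: 30.0
t 9.62 p [577.5  41.1  82.5] yaw 156.96 tilt 0.06 F [ 2.7 -2.6 -3.1] w 0.0117 gf 30.0 j [ 0.41  0.35 -0.4   0.   -0.82 -2.38]
[-0.0004 -0.0001  0.0002] -0.001
```

View pics/s3.png

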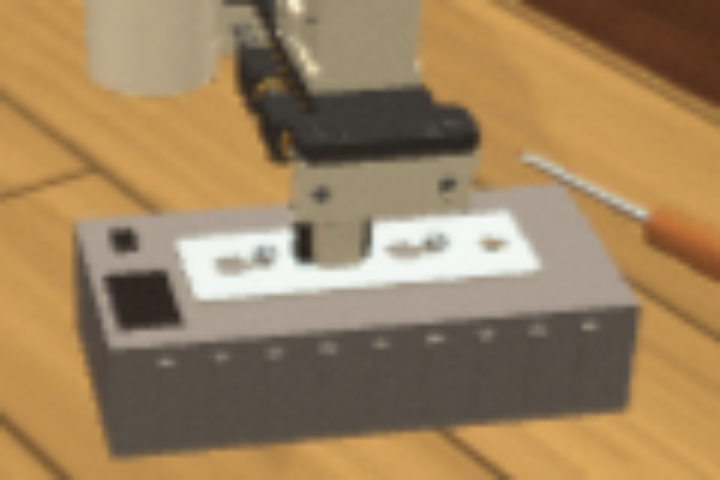

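The screw heads are at (324,202) and (352,200) with the plate under them. The terminal shows through the window at (362,200), and the slot ends have made contact. Next I release and rise, then check the tester position.

```bash
python3 -m jog '[0,0,0,0, 0,0,0,0, 0,0,0,0, 0,0,0,0, 0,0,0,0, 0,0,-0.04,0, 0,0,-0.1,0, 0,0,-0.15,0, 0,0,-0.17,0, 0,0,-0.17,0]' 0 ; python3 go.py .4136 -.2887 .2 270; python3 - <<'E'
from h import *
import pickle
s=get_image('side'); pickle.dump(s,open('side4.pkl','wb'))
d=pickle.load(open('top0.pkl','rb'))
for n,D,r in (('top',d,(222,234,404,420)),('side',s,(268,312,355,380))):
    im=D['image'].astype(int); y0,y1,x0,x1=r; g=im[y0:y1,x0:x1].sum(2)
    if n=='top': print(g)
    else:
        for i,row in enumerate(g):
            k=np.where(row<250)[0]
            if len(k): print(y0+i,x0+k.min(),x0+k.max(),end='; ')
print(); c=cv2.resize(s['image'][190:215,300:380],None,fx=7,fy=7,interpolation=cv2.INTER_CUBIC); c2=cv2.resize(s['image'][260:325,330:400],None,fx=6,fy=6,interpolation=cv2.INTER_CUBIC)
o=np.zeros((570,560,3),np.uint8); o[:175]=c; o[180:570,:420]=c2; cv2.imwrite('pics/s4.png',o[:,:,::-1])
E
```

```text
time: 10.92
ee_pos: [0.5776, 0.0415, 0.2544]
orientation: [0.627, 3.075, 0.003]
wrist_force: [-0.7, 1.2, -0.4]
grip_width: 0.0876
grasp_force: 0.0
t 10.93 p [577.6  41.5 254.4] yaw 156.96 tilt 0.22 F [-0.7  1.2 -0.4] w 0.0876 gf 0.0 j [ 0.41  0.19 -0.19  0.   -1.19 -2.38]
[ 0.0218 -0.3682  0.0534] -1.973
[[550 547 549 546 534 531 530 532 531 525 532 530 536 488 434 424]
 [540 543 538 529 521 538 542 548 541 541 542 541 550 497 431 412]
 [559 535 478 426 426 465 483 477 475 503 554 573 573 509 404 364]
 [546 434 279 176 186 189 262 323 362 393 512 576 576 507 361 279]
 [490 218 155 159 144 140 199 400 530 440 432 552 578 520 379 280]
 [448 161 160 135 141 141 212 452 599 494 397 536 598 551 407 305]
 [446 176 160 137 157 138 159 323 451 418 469 579 607 561 430 290]
 [513 244 168 159 160 155 219 323 420 481 563 606 604 579 443 295]
 [558 433 301 235 264 324 428 513 573 595 590 594 596 571 441 295]
 [593 572 506 458 472 515 564 594 592 583 579 578 577 572 449 300]
 [581 584 591 579 580 592 585 592 584 588 587 583 584 589 462 299]
 [588 576 585 584 580 584 584 579 583 587 592 576 582 583 459 292]]
273 370 370; 274 365 365; 275 365 371; 276 365 371; 277 364 371; 278 364 371; 279 364 371; 280 364 371; 281 364 371; 282 364 370; 283 364 370; 284 364 370; 285 364 370; 286 364 370; 287 363 370; 288 364 370; 289 363 370; 290 363 369; 291 363 369; 292 363 369; 293 363 369; 294 363 369; 295 363 369; 296 363 369; 297 362 369; 298 361 369; 299 361 369; 300 361 370; 301 361 370; 302 361 370; 303 361 370; 304 363 368; 305 365 366;
```

View pics/s4.png

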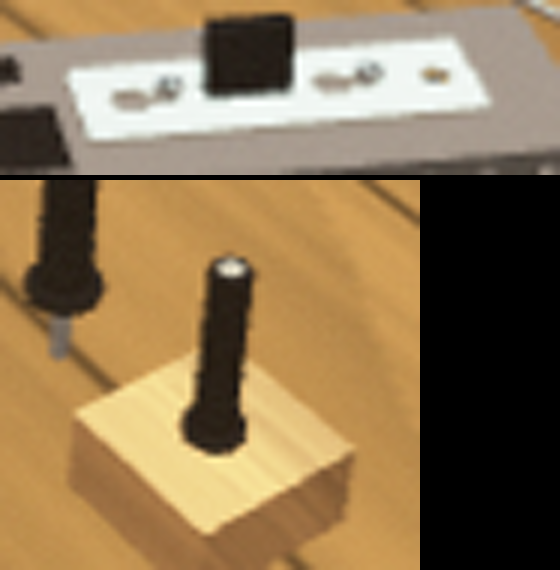

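The plate is seated, with the terminal visible through the window at (362,200). The tester's white cap is at about (368.3,274.2) in the side view and (412,226.7) in the top view; I'll cast both rays.

```bash
python3 - <<'E'
from h import *
import pickle
from m import cen
d=pickle.load(open('top0.pkl','rb'));s=pickle.load(open('side4.pkl','rb'))
ct=cen(d,(412,227),1,lambda w:w.sum(2)-330); cs=cen(s,(368,274),2,lambda w:w.sum(2)-330)
print(ct,cs,s['image'][270:280,362:375].sum(2))
for z in(.105,.109): print(z,plane(d,[ct],z).round(4),plane(s,[cs],z).round(4))
fl=[plane(s,[(365.6,302.0-.0)],.037)]; print(fl)
o1,r1=ray(d,[ct]);o2,r2=ray(s,[cs]); A=np.c_[r1[0],-r2[0]]; k=np.linalg.lstsq(A,o2-o1,rcond=None)[0]; print(o1+k[0]*r1[0],o2+k[1]*r2[0])
print('decoy base',plane(d,[(379,228)],0.03))
print(proj(s,[[.4136,-.2887,.035]]))
E
python3 go.py .4136 -.2887 .2 270
```

```text
(np.float64(412.1486013986014), np.float64(226.85052447552448)) (np.float64(368.1054964539007), np.float64(274.0567375886525)) [[420 423 415 414 408 403 404 401 402 400 397 408 414]
 [423 423 415 414 406 399 396 407 405 404 401 404 403]
 [436 427 425 414 398 351 344 383 395 402 399 401 399]
 [434 432 415 291 260 361 476 364 232 355 406 408 397]
 [437 428 358 192 417 589 617 625 445 270 363 401 406]
 [431 435 251 124 289 547 594 596 364 157 271 378 402]
 [431 428 251 115 115 145 205 172 128 108 282 383 399]
 [426 433 248 103  92  96 103 111 106 105 353 414 406]
 [430 436 232  99  97  94  92  93  94 135 368 413 408]
 [427 421 220  96  94  92  93  86  86 131 361 409 411]]
0.105 [[ 0.4146 -0.291   0.105 ]] [[ 0.4199 -0.2834  0.105 ]]
0.109 [[ 0.4145 -0.2901  0.109 ]] [[ 0.4165 -0.2868  0.109 ]]
[array([[ 0.41408848, -0.29106054,  0.037     ]])]
[ 0.41439388 -0.28948863  0.11193182] [ 0.4140941  -0.2892611   0.11187333]
decoy base [[ 0.41616382 -0.19394518  0.03      ]]
[[364.61851446 302.11466729]]
t 10.97 p [576.8  41.4 252.7] yaw 156.95 tilt 0.07 F [-1.2  0.3 -0.8] w 0.0875 gf 0.0 j [ 0.41  0.19 -0.19 -0.   -1.19 -2.38]
[ 0.0209 -0.3677  0.0523] -1.973
```

```bash
python3 -m jog '[0.02,-0.1,0,-1.97, 0.02,-0.1,0,-1.97, 0.02,-0.2,0,-1.97, 0.02,-0.2,0,-1.97, 0.02,-0.3,0,-1.97, 0.02,-0.37,0,-1.97, 0.02,-0.37,0,-1.97, 0.02,-0.37,0,-1.97, 0.02,-0.37,0.0,-1.97, 0.02,-0.37,0,-1.97]'; python3 go.py .4142 -.2893 .17 270
```

```text
time: 12.22
ee_pos: [0.4126, -0.2914, 0.2507]
orientation: [2.021, -2.403, -0.004]
wrist_force: [-0.2, 0.5, -0.9]
grip_width: 0.0876
grasp_force: 0.0
t 12.22 p [ 412.6 -291.4  250.7] yaw -99.87 tilt 0.17 F [-0.2  0.5 -0.9] w 0.0876 gf 0.0 j [-0.23  0.07 -0.34 -0.   -1.17  0.05]
[-0.0023 -0.0014  0.0807] -0.172
```

```bash
python3 -m jog '[-0.002,-0.0015,0,-0.172, -0.002,-0.0015,0.05,-0.172, -0.002,-0.0015,0.1,-0.172, -0.002,-0.0015,0.15,-0.172, -0.002,-0.0015,0.17,-0.172, -0.002,-0.0015,0.17,-0.172]'; python3 go.py .4142 -.2893 .079 270
```

```text
time: 12.98
ee_pos: [0.4133, -0.2891, 0.0798]
orientation: [2.213, -2.226, -0.008]
wrist_force: [0.7, -0.5, 0.5]
grip_width: 0.0874
grasp_force: 0.0
t 12.97 p [ 413.3 -289.1   79.8] yaw -90.33 tilt 0.35 F [ 0.7 -0.5  0.5] w 0.0874 gf 0.0 j [-0.22  0.25 -0.56 -0.   -0.76  0.21]
[ 0.0002 -0.0009  0.0008] -0.006
```

```bash
python3 -m jog '[0,-0.0005,0,0, 0,-0.0005,0,0, 0,-0.0005,0,0, 0,-0.0005,0,0, 0,-0.0005,0,0, 0,-0.0005,0,0, 0,-0.0005,0,0, 0,-0.0005,0,0, 0,-0.0005,0,0, 0,-0.0005,0,0]' 1 20; python3 -m jog '[0,0,0,0, 0,0,-0.03,0, 0,0,-0.07,0, 0,0,-0.13,0, 0,0,-0.15,0, 0,0,-0.15,0]'; python3 go.py .6515 .0097 .23 337
```

```text
time: 14.22
ee_pos: [0.4159, -0.2896, 0.0823]
orientation: [2.215, -2.228, -0.0]
wrist_force: [-0.4, -0.5, -0.3]
grip_width: 0.0154
grasp_force: 20.0
time: 14.98
ee_pos: [0.4168, -0.2899, 0.2342]
orientation: [-2.214, 2.226, -0.005]
wrist_force: [-0.8, -0.2, -1.1]
grip_width: 0.0156
grasp_force: 20.0
t 14.97 p [ 416.8 -289.9  234.2] yaw -90.31 tilt 0.22 F [-0.8 -0.2 -1.1] w 0.0156 gf 20.0 j [-0.22  0.08 -0.36  0.   -1.12  0.21]
[-0.3009 -0.2331  0.0048] -1.175
```

```bash
python3 -m jog '[-0.3,-0.233,0,-1.175, -0.3,-0.233,0,-1.175, -0.3,-0.233,0,-1.175, -0.3,-0.233,0,-1.175, -0.3,-0.233,0,-1.175, -0.3,-0.233,0,-1.175, -0.3,-0.233,0,-1.175, -0.3,-0.233,0,-1.175, -0.3,-0.233,0,-1.175, -0.3,-0.233,0,-1.175]'; python3 go.py .6515 .0097 .165 337; python3 - <<'E'
from h import *
import pickle
from cell import readout
s=get_image('side'); pickle.dump(s,open('side5.pkl','wb'))
p=readout.sense()['ee_pos']; print(proj(s,[[p[0],p[1],p[2]-.073],[p[0],p[1],p[2]-.047]]))
cv2.imwrite('pics/s5.png',cv2.resize(s['image'][130:220,310:410],None,fx=6,fy=6,interpolation=cv2.INTER_CUBIC)[:,:,::-1])
E
```

```text
time: 16.23
ee_pos: [0.6501, 0.0082, 0.2324]
orientation: [-3.078, 0.629, 0.0]
wrist_force: [0.1, 0.9, 0.1]
grip_width: 0.0155
grasp_force: 20.0
t 16.23 p [650.1   8.2 232.4] yaw -23.09 tilt 0.0 F [0.1 0.9 0.1] w 0.0155 gf 20.0 j [ 0.31  0.32 -0.06 -0.   -1.19  0.86]
[ 0.0007 -0.0019  0.0674] -0.002
[[364.56955003 170.75765537]
 [365.35504271 162.13438832]]
```

View pics/s5.png

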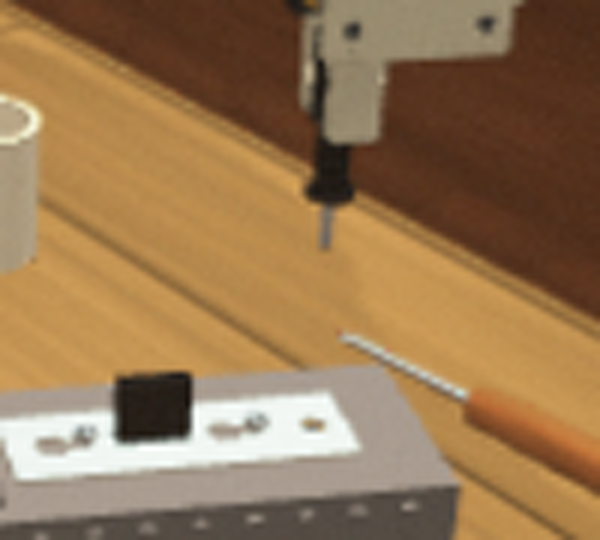

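The tester hangs straight with its tip at about (363.9,171.2), and the terminal shows through the window at (362,200). The closing direction is centred by the pads; the other direction is what this camera sees sideways, so I'll measure it to sub-pixel.

```bash
python3 - <<'E'
from h import *
import pickle
s=pickle.load(open('side5.pkl','rb')); im=s['image'].astype(float)
print(im[163:173,358:372].sum(2).astype(int))
T=np.array([.6515,.0097,.06]); print('term px',proj(s,[T]))
g=im[196:205,356:369]; print((g[...,2]).astype(int))
# probe axis + tool x direction: px per mm
p=np.array([.6501,.0082,.2324]); ax=np.array([.92,-.39,0])
for dz in(-.073,-.06): print(proj(s,[p+[0,0,dz],p+[0,0,dz]+.002*ax]).round(2).tolist())
E
```

```text
[[389 402 418 287 198 156 118 113 127 142 209 320 353 332]
 [406 402 402 414 428 344 248 234 281 340 392 357 324 338]
 [405 405 408 409 415 365 331 363 433 452 452 438 406 351]
 [407 403 406 407 415 368 320 362 428 443 452 458 450 443]
 [401 403 407 409 410 375 318 387 422 429 445 451 450 448]
 [388 394 402 403 402 360 316 388 421 421 425 430 445 451]
 [388 393 395 393 395 355 307 385 427 435 427 430 429 439]
 [398 390 395 388 387 348 305 393 419 436 438 441 432 428]
 [402 395 405 391 388 342 319 381 412 426 432 435 441 434]
 [404 402 399 400 398 388 387 393 406 405 424 439 433 436]]
term px [[361.75668283 201.59879651]]
[[230 233 232 240 243 243 243 243 243 190 147 143 143]
 [243 243 242 242 243 243 242 243 243 227 163 142 144]
 [244 243 243 244 242 241 242 244 244 244 192 147 143]
 [244 244 244 244 228 198 216 235 240 244 227 174 145]
 [243 243 243 234 160 101 110 128 212 240 243 226 165]
 [243 244 244 244 205 153 147 141 218 240 243 243 190]
 [243 243 243 243 243 243 243 243 243 243 243 243 226]
 [243 243 243 243 243 243 243 242 242 243 243 243 242]
 [243 243 242 243 243 243 242 242 242 241 240 239 239]]
[[364.54, 170.86], [365.23, 170.82]]
[[364.93, 166.58], [365.63, 166.53]]
```

```bash
python3 - <<'E'
from h import *
import pickle
s=pickle.load(open('side5.pkl','rb')); im=s['image'].astype(float)
g=im[152:165,356:376].sum(2); print(g.astype(int))
p=np.array([.6501,.0082,.2324])
for dz in(-.047,-.043,-.035,-.025): print(proj(s,[p+[0,0,dz]]).round(2).tolist())
for i,row in enumerate(g):
    k=np.where(row<260)[0]
    if len(k)<3: continue
    a,b=k[0],k[-1]; f=lambda i,j:(260-row[i])/(row[j]-row[i])
    print(152+i,356+(a-f(a,a-1)+b+f(b,b+1))/2, b-a+f(a,a-1)+f(b,b+1)) if a>0 and b<19 else 0
E
```

```text
[[181 165 179 179 183 183 155 155 317 394 404 403 398 395 394 397 381 241
  156 150]
 [171 172 165 180 169 180 138  97 167 318 352 340 340 335 329 332 262 187
  163 157]
 [227 178 172 174 167 178 135  89  82 103 130  98 134 182 181 167 163 162
  163 163]
 [331 261 223 185 178 172 120  78  80  76  76  74 136 162 175 172 174 169
  178 166]
 [343 343 332 271 213 189 130  77  78  79  76  77 134 170 180 182 179 170
  179 173]
 [379 341 336 342 335 261 134  84  93  79  91  79 145 167 170 177 175 184
  176 172]
 [445 418 364 326 342 356 193  84  71  67  72  83 150 158 166 170 177 180
  176 182]
 [434 446 442 412 348 297 176  95  83  75  84  98 149 166 172 168 165 173
  168 177]
 [429 443 450 446 358 239 115  88  82  81  82  72 127 159 165 170 166 164
  169 169]
 [400 418 439 457 314 147  82  77  84  72  76  90 107 175 172 168 164 159
  169 174]
 [398 392 408 431 331 157  97  89  94  96  93 102 106 287 271 216 169 166
  158 168]
 [405 402 389 402 418 287 198 156 118 113 127 142 209 320 353 332 268 209
  174 152]
 [407 406 406 402 402 414 428 344 248 234 281 340 392 357 324 338 350 336
  255 202]]
[[365.33, 162.24]]
[[365.45, 160.9]]
[[365.7, 158.19]]
[[366.01, 154.78]]
```

```bash
cat > probe.py <<'E'
from h import *
s=get_image('side'); im=s['image'].astype(float); p=np.array(readout.sense()['ee_pos']); print(p.round(4))
q=proj(s,[p+[0,0,-.047],p+[0,0,-.073],[.6515,.0097,.06]]); print(q.round(2).tolist())
y=int(q[0,1]); x=int(q[0,0]); 
print(x-10,y-7); print(im[y-7:y+16,x-10:x+10].sum(2).astype(int))
E
python3 -m jog '[0.003,-0.002,0.05,0, 0.003,-0.002,0.08,0, 0.003,-0.002,0.088,0, 0.003,-0.002,0.088,0, 0.003,-0.002,0.088,0]'; python3 go.py .6538 .0087 .143 337; python3 probe.py
```

```text
time: 16.9
ee_pos: [0.6551, 0.0098, 0.1462]
orientation: [-3.078, 0.626, -0.004]
wrist_force: [0.1, -0.2, -0.2]
grip_width: 0.0157
grasp_force: 20.0
t 16.9 p [655.1   9.8 146.2] yaw -22.99 tilt 0.16 F [ 0.1 -0.2 -0.2] w 0.0157 gf 20.0 j [ 0.31  0.39 -0.16  0.   -1.01  0.86]
[-0.0008  0.0015  0.0032] 0.0
[0.655  0.0098 0.1462]
[[363.76, 189.37], [363.03, 197.31], [361.76, 201.6]]
353 182
[[408 406 398 404 402 402 402 393 222 102 160 236 253 260 351 339 312 385
  419 433]
 [414 406 403 398 396 398 402 354 173  86  85  88  91 191 374 403 397 402
  408 425]
 [402 415 410 417 400 397 397 390 201  96  83  87  95 153 380 415 408 401
  397 413]
 [371 392 409 417 412 402 398 322 158  89  90  90  89 170 429 460 448 425
  413 405]
 [319 356 379 397 408 417 397 261 125  93  90  85  77 213 476 555 554 497
  454 419]
 [341 309 338 363 388 404 329 169  94  85  94 105  90 184 316 340 426 550
  562 503]
 [431 374 309 306 351 376 242 122  98  88  89  89  93 108 216 369 369 343
  433 560]
 [431 436 404 351 304 325 207 123 106  96  92 105  94 110 281 383 402 397
  370 352]
 [424 432 429 429 391 324 240 
[... 545 characters left out ...]
 475 470
  474 478]
 [732 732 733 733 733 732 733 732 650 500 655 728 693 531 477 471 475 480
  473 475]
 [697 722 733 735 733 736 736 734 729 729 735 736 736 602 483 478 480 468
  480 474]
 [488 640 727 736 736 737 733 701 630 673 713 728 735 693 560 483 477 473
  475 477]
 [501 537 715 733 732 733 712 541 417 418 455 660 726 736 689 524 472 477
  472 479]
 [494 661 728 735 736 736 733 632 486 478 508 678 728 733 733 596 480 480
  474 472]
 [689 726 733 734 732 733 734 735 734 736 733 735 733 733 733 688 529 477
  469 477]
 [735 736 736 733 733 733 733 733 730 735 732 732 733 732 733 733 598 483
  477 473]
 [732 732 733 733 732 733 732 736 735 732 729 732 726 727 726 723 665 517
  472 474]]
```

```bash
python3 -m jog '[0,0,0,0, 0,0,0,0]' >/dev/null; python3 go.py .6538 .0087 .143 337;python3 -m jog '[0,0,0,0, 0,0,0,0]' >/dev/null; python3 go.py .6538 .0087 .143 337; python3 probe.py | head -19
```

```text
t 17.2 p [654.3   9.8 145. ] yaw -22.99 tilt 0.05 F [0.3 1.  0.5] w 0.0152 gf 20.0 j [ 0.31  0.4  -0.16  0.   -1.01  0.86]
[-0.0001  0.0012  0.002 ] 0.0
t 17.45 p [654.1   9.7 144.4] yaw -22.99 tilt 0.0 F [-0.  -0.3 -0.6] w 0.0157 gf 20.0 j [ 0.31  0.4  -0.16 -0.   -1.01  0.86]
[0.0001 0.0011 0.0014] 0.0
[0.6541 0.0097 0.1444]
[[363.49, 190.02], [362.76, 197.94], [361.76, 201.6]]
353 183
[[410 408 403 403 400 398 397 329 157  86 121 147 130 246 311 386 400 396
  406 429]
 [402 417 411 411 399 394 395 294 142  87  85  87  87 273 396 421 413 407
  402 411]
 [368 395 412 416 412 402 403 271 128 103  98  90  87 273 445 461 450 425
  406 413]
 [315 353 378 395 417 411 410 232 103  91  89  94  89 379 506 560 559 500
  456 421]
 [342 312 339 364 385 403 390 229 113  97  93  94  80 336 373 341 423 542
  560 505]
 [428 381 315 308 343 371 266 134  87  93  93  97  89 205 366 394 370 348
  434 561]
 [433 428 406 354 308 262 147 105 101  86  92  86  96 104 354 401 396 401
  368 342]
 [430 432 436 427 376 290 163 122 111  93 111  98 107 136 371 415 413 415
  429 428]
```

```bash
python3 -m jog '[0.0004,0.0012,0,0, 0.0004,0.0012,0.003,0, 0.0004,0.0012,0.006,0, 0.0004,0.0012,0.008,0, 0.0004,0.0012,0.008,0, 0.0004,0.0012,0.008,0]'; python3 -m jog '[0,0,0.002,0, 0,0,0.004,0, 0,0,0.004,0, 0,0,0.004,0]';  python3 go.py .6538 .0087 .113 337
```

```text
time: 18.25
ee_pos: [0.6541, 0.0085, 0.1364]
orientation: [3.079, -0.626, 0.0]
wrist_force: [-0.5, 0.5, -0.9]
grip_width: 0.0157
grasp_force: 20.0
time: 18.75
ee_pos: [0.654, 0.0085, 0.1324]
orientation: [3.079, -0.626, -0.0]
wrist_force: [0.9, 0.1, -0.6]
grip_width: 0.0155
grasp_force: 20.0
t 18.75 p [654.    8.5 132.4] yaw -22.99 tilt 0.0 F [ 0.9  0.1 -0.6] w 0.0155 gf 20.0 j [ 0.31  0.41 -0.18  0.   -0.99  0.86]
[-0.0003 -0.0001  0.0194] 0.0
```

```bash
python3 -m jog '[0,0,0.001,0, 0,0,0.002,0, 0,0,0.003,0, 0,0,0.003,0]'; python3 -m jog '[0,0,0.001,0, 0,0,0.002,0, 0,0,0.002,0]'; python3 go.py
```

```text
time: 19.25
ee_pos: [0.654, 0.0086, 0.1293]
orientation: [-3.078, 0.626, 0.0]
wrist_force: [0.7, 1.6, -0.7]
grip_width: 0.0158
grasp_force: 20.0
time: 19.62
ee_pos: [0.654, 0.0086, 0.1273]
orientation: [-3.078, 0.626, 0.0]
wrist_force: [1.2, 1.6, -0.8]
grip_width: 0.0156
grasp_force: 20.0
t 19.62 p [654.    8.6 127.3] yaw -22.99 tilt 0.01 F [ 1.2  1.6 -0.8] w 0.0156 gf 20.0 j [ 0.31  0.41 -0.18 -0.   -0.98  0.86]
```

```bash
python3 -m jog '[0,0,0.002,0, 0,0,0.004,0, 0,0,0.006,0, 0,0,0.008,0, 0,0,0.01,0, 0,0,0.01,0]'; python3 go.py
```

```text
time: 20.38
ee_pos: [0.654, 0.0085, 0.1171]
orientation: [-3.079, 0.626, 0.0]
wrist_force: [-0.3, 1.7, -2.5]
grip_width: 0.0162
grasp_force: 20.0
t 20.38 p [654.    8.5 117.1] yaw -23.0 tilt 0.02 F [-0.3  1.7 -2.5] w 0.0162 gf 20.0 j [ 0.31  0.42 -0.19 -0.   -0.96  0.86]
```

```bash
python3 -m jog '[0,0,0.002,0, 0,0,0.004,0, 0,0,0.004,0]'; python3 -m jog '[0,0,0.001,0, 0,0,0.002,0, 0,0,0.002,0]'; python3 -m jog '[0,0,0.001,0, 0,0,0.001,0, 0,0,0.001,0]'; python3 go.py
```

```text
time: 20.75
ee_pos: [0.654, 0.0085, 0.1131]
orientation: [-3.079, 0.626, 0.0]
wrist_force: [0.2, 1.8, -1.0]
grip_width: 0.0156
grasp_force: 20.0
time: 21.12
ee_pos: [0.6541, 0.0085, 0.1114]
orientation: [-3.078, 0.626, -0.0]
wrist_force: [0.2, 3.4, 1.1]
grip_width: 0.0157
grasp_force: 20.0
time: 21.5
ee_pos: [0.6542, 0.0085, 0.1113]
orientation: [-3.079, 0.626, -0.001]
wrist_force: [-3.2, 2.9, 7.1]
grip_width: 0.0155
grasp_force: 20.0
t 21.5 p [654.2   8.5 111.3] yaw -22.97 tilt 0.04 F [-3.2  2.9  7.1] w 0.0155 gf 20.0 j [ 0.31  0.43 -0.2   0.   -0.95  0.86]
```

The flange is seated on the plate at about the expected height. I'll release and rise.

```bash
python3 -m jog '[0,0,-0.001,0, 0,0,-0.001,0, 0,0,-0.001,0, 0,0,-0.001,0, 0,0,-0.001,0, 0,0,-0.03,0, 0,0,-0.08,0, 0,0,-0.14,0, 0,0,-0.16,0, 0,0,-0.16,0]' 0; python3 go.py; python3 - <<'E'
from h import *
s=get_image('side')
print('cap expected',proj(s,[[.6515,.0097,.138],[.6515,.0097,.064]]))
cv2.imwrite('pics/s6.png',cv2.resize(s['image'][150:230,290:400],None,fx=6,fy=6,interpolation=cv2.INTER_CUBIC)[:,:,::-1])
E
```

```text
time: 22.75
ee_pos: [0.6548, 0.0086, 0.2728]
orientation: [-3.077, 0.626, -0.006]
wrist_force: [-0.3, -0.5, 0.3]
grip_width: 0.0877
grasp_force: 0.0
t 22.75 p [654.8   8.6 272.8] yaw -22.99 tilt 0.24 F [-0.3 -0.5  0.3] w 0.0877 gf 0.0 j [ 0.31  0.31  0.01  0.   -1.27  0.86]
cap expected [[363.94813763 177.47702224]
 [361.86516551 200.40322945]]
```

View pics/s6.png

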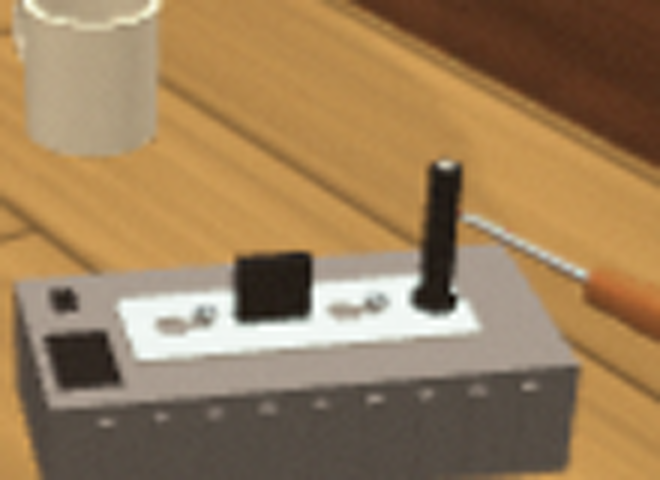

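The tester stands upright with its flange on the plate at about (362,200) and its cap at (364,177), as predicted for fully home. The plate is still under the screw heads and the gripper is clear, so I'll let it settle and hand in.

```bash
python3 -m jog '[0,0,0,0, 0,0,0,0, 0,0,0,0]' | head -2; python3 -c "
from cell import workorder
print(workorder.sign_off())"
```

```text
time: 23.18
ee_pos: [0.6538, 0.0084, 0.2695]
the job is handed in; nothing more can be done
None
```

The guard plate is slid home under both screw heads, the tester stands by itself fully home in the end terminal through the window, and the job was handed in at about 23 s (no verdict was returned).

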